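Rebuild the wheel pack of a combination safe lock

TASK

Rebuild this combination lock as a three-wheel lock: slip the wheels over the post of the lock cover in their order, first the red-hubbed wheel, then the blue-hubbed one, then the black-hubbed one, and last the steel retaining collar on top, each let go lying flat on the one before. The white-hubbed wheel belongs to the four-wheel version and stays where it is; do not disturb it, the brass padlock, the tin of pins or the red screwdriver.

Things in the scene. Friction and masses are not known exactly. Their poses are not given: they have to be found in the camera images.
- cover: Fixed grey metal lock cover 84 x 108 mm on a black rubber pad 96 x 120 mm, top at most 13 mm high, with an upright steel post in the middle. Origin: on the post's axis at bench level, z up, x along the short side. Heights over the bench: seat round the post (27 mm wide) 15 mm; post 14 mm thick to 41 mm, taper to a spigot 9 mm thick from 45 to 55 mm, taper to a 4 mm tip at 59 mm.
- wheel_red: Lock wheel with a red hub, lying flat: brass rim 50 mm in diameter with one 7 mm notch, at 1.5 to 8.5 mm height; hub 26 mm in diameter, 10 mm high; 17 mm hole through it. About 80 g. Origin: centre of the underside, z up, x to the notch. Any turn about z is good. On the post its underside is 15 mm over the bench, and each wheel adds 10 mm.
- wheel_blue: Lock wheel with a blue hub, otherwise the same as the red one (50 mm rim, 17 mm hole, 10 mm high, origin at the centre of the underside). On the post its underside lies 25 mm above the bench.
- wheel_black: Lock wheel with a black hub, otherwise the same as the red one (50 mm rim, 17 mm hole, 10 mm high, origin at the centre of the underside). On the post its underside lies 35 mm above the bench.
- collar: Bare steel retaining collar, lying flat: 30 mm in diameter and knurled up to 8.5 mm, 25 mm in diameter above, 12 mm high in all, 12 mm hole. About 45 g. Origin: centre of the underside, z up. It goes over the spigot, wide part down as it lies, onto the black-hubbed wheel: underside 45 mm over the bench.
- wheel_white: Lock wheel with a white hub, otherwise the same as the red one. Not needed: stays where it lies.
- padlock_brass: Bystander: brass padlock lying flat, 68 x 45 x 19 mm. Origin: centre of its underside. Must not be moved.
- pin_tin: Bystander: round open tin of lock pins, 64 mm in diameter, 22 mm high. Origin: centre of its underside. Must not be moved.
- screwdriver_red: Bystander: screwdriver with a red handle, 211 mm long, 25 mm high, lying along its own y axis. Origin: centre of its underside. Must not be moved.
Not all that is in view belongs to the job. What is shaped like the collar but orange or purple is not meant.

How it is judged:
By the outcome, as a careful person would: the job done as asked, in the order asked, and still so for the second after the job is handed in, with the robot touching nothing.
It also fails if it takes over 96 s, if anything falls off the work surface, if the arm or the gripper's body presses on something with over 40 N, if the wrist force passes 120 N, or if a joint passes its speed limit or range.

ROBOT

A 6-joint arm with a two-finger parallel gripper is mounted at the origin on a cart in front of the work surface, level with it; the furniture and walls round the work are solid. World frame = base frame: x ahead of the robot, y to its left, z up, the work surface at z = 0. Lengths are in m, angles in rad, forces in N, time in s.
With the tool pointing down it reaches from about 0.35 to 0.775 m from the base axis. Payload 7.3 kg.
Tool frame: the origin (TCP) lies at the centre of the arm's flange, where the gripper is bolted on; the fingertips stand 178 mm ahead of it and the grasp point (between the pads) lies 159 mm ahead of it (tip_extent is the distance from the TCP to the fingertips, in m); z points along the fingers, y is the line along which they close (so a half turn about z gives the same grasp; the last joint's range is limited). The gripper opens to 92 mm and grips with 3 to 60 N. Pads are 19 mm wide; open, the fingers measure 130 mm over their backs; the gripper's body (75 mm by 190 mm) begins 47 mm behind the grasp point.
Start: joints at [-1.254, 0.342, 1.524, -0, 1.275, -0.146], TCP at [0.234, -0.47, 0.405] pointing down, gripper open.
Joint ranges: [-2.53, 2.53], [-0.77, 2.02], [0.04, 2.7], [-1, 4.14], [0.28, 2.66], [-3.11, 3.11]. Speed limits (rad/s): [2.57, 2.57, 3.14, 3.14, 3.14, 3.14].

INTERFACE

Orientations are given as [roll, pitch, yaw] about the fixed x, y, z axes, in that order (R = Rz(yaw) Ry(pitch) Rx(roll)).
In Python, from cell import * gives the robot as it stands.
- The arm moves only by the tool arm_command, never from a script. Its arguments are lists of equal length, an entry for each row: "xyz": the shift along the world's x, y, z in mm, a list of three; "spin": the turn about the world's z in degrees. In form: {"xyz": [[tx, ty, tz], ...], "spin": [spin, ...]}. A call has 1 to 20 rows; each row shifts and turns the commanded pose from where the row before left it; what a row does not reach is not made up. A row lasts 1/10 s, in which the tool goes at most 50 mm and 8.59 degrees, less where a joint would pass 70% of its speed; a pose out of reach is approached as far as the arm can. A call with a gripper value outside its range is refused whole. "jaw" is the opening, from -1 (shut) to 1 (fully open), set as the call begins (left out, the last holds). The fingers move at their own pace and stop on an object; "squeeze" is the grip in N (left out, the last holds). Time passes only in rows, so rows that do not move let the fingers close. It gives the time, the measured TCP pose, the force, the opening and the grip force at its end, in the units of the state.
- observe(): the state, without advancing time (a new reading comes with each control period).
- read_camera(name): name is "side" or "top" or "wrist"; returns a dict with "img" (400x640x3 uint8, red, green, blue), "depth" (400x640 float32, m along the optical axis (not along the pixel's ray), 0 where there is no reading), "fx", "fy", "cx", "cy" (pixels), "world_from_camera" (4x4, takes a point from camera to world coordinates). Camera axes: x right, y up, looking along -z (the intrinsics and any distortion apply to the point x, -y, -z); pixel columns grow to the right and rows downward; lengths in m; the calibration is good to about 2 mm. A picture is of the moment at which its call begins.
- hand_in(): hands the job in; it is judged then, once.
The state is a dict: "time": time; "qpos": joint angles; "qvel": joint speeds; "joint_efforts": joint torques, N m; "tool_pos": TCP position; "tool_rot": TCP orientation; "contact_force": force on the tool from outside, world axes, zero at the start; "torque": the same for the moment, N m; "opening": finger opening in m; "grip_force": force on a finger pad.
Only numpy, scipy, OpenCV 4.12 (cv2) and the standard library are available. Lean on these libraries where they do the work, as an engineer would, in place of code of your own. Each camera call takes 0.05 s, during which the arm holds its last target. There are 200 camera calls.

## Working session

There is one attempt and no reset: what is moved stays moved. The work goes in short steps, Python scripts to look and compute and a tool call to move; the robot and the scene stay as the last step left them, time stands still between calls to the robot, and variables do not carry over. Pictures are saved under pics/ and viewed, at most 14 in all, crops included, and the job is handed in when it is done.

Besides the shell and the picture viewer there is one more tool, called after ">>>" as name(argument=value, ...), one argument or row to a line, values as JSON. arm_command: Moves the arm, as the interface text tells. Its arguments: {"type":"object","properties":{"xyz":{"type":"array","items":{"type":"array","items":{"type":"number"}}},"spin":{"type":"array","items":{"type":"number"}},"jaw":{"type":"number"},"squeeze":{"type":"number"}},"required":["xyz","spin"]}

```bash
mkdir -p pics; ls; python3 - <<'E'
from cell import *
import cv2,numpy as np
s=observe();print(s)
for n in("top","side"):
    c=read_camera(n);cv2.imwrite(f"pics/{n}0.png",c["img"][:,:,::-1]);np.savez(f"{n}0.npz",**c)
    print(n,c["fx"],c["fy"],c["cx"],c["cy"],c["world_from_camera"],[k for k in c])
E
```

```text
pics
{'time': 0.0, 'qpos': array([-1.25399346e+00,  3.42726844e-01,  1.52501711e+00, -1.25454297e-05,
        1.27537433e+00, -1.46068907e-01]), 'qvel': array([-0.00011105, -0.00033968,  0.00060847,  0.00119976, -0.0006724 ,
       -0.00199737]), 'joint_efforts': array([ 1.97278525e-03, -4.31242919e+01, -2.44212663e+01,  7.19079142e-02,
        5.60267537e-02, -1.26455443e-04]), 'tool_pos': array([ 0.23436737, -0.46963695,  0.40404258]), 'tool_rot': array([-3.14008153e+00, -2.10186629e-04,  4.62875272e-01]), 'contact_force': array([ 0.82856824, -0.8220749 , -0.11467736]), 'torque': array([-0.06203951, -0.02796984, -0.06054745]), 'grip_force': 0.0, 'opening': 0.09170409688312492}
top 371.74908095841846 371.74908095841846 322.37988592658957 197.85485839313446 [[ 0.02137852  0.98306099 -0.18202762  0.35017054]
 [-0.99951794  0.01691594 -0.02603349 -0.03511168]
 [-0.02251334  0.18249643  0.98294873  1.02550928]
 [ 0.          0.          0.          1.        ]] ['img', 'depth', 'fx', 'fy', 'cx', 'cy', 'world_from_camera']
side 374.5046496055573 374.5046496055573 320.54631933028503 202.23867174950212 [[ 0.9972414   0.01617574 -0.07244265  0.45566452]
 [-0.07287424  0.39881572 -0.91413093 -0.92787457]
 [ 0.01410452  0.91688841  0.39889434  0.44330981]
 [ 0.          0.          0.          1.        ]] ['img', 'depth', 'fx', 'fy', 'cx', 'cy', 'world_from_camera']
```

View pics/top0.png

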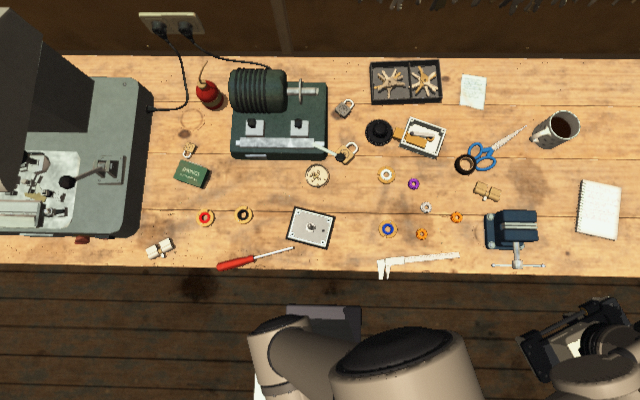

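View pics/side0.png

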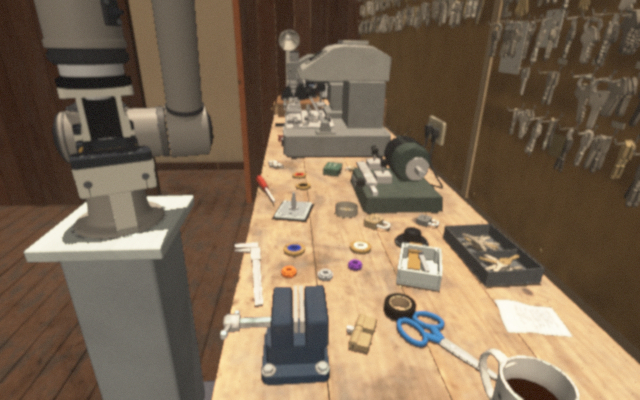

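Top view: red wheel at about (205,217), black (243,214), blue (388,229), white (386,175, leave it). The steel collar is at (426,207). Collar look-alikes: orange at (456,216) and (421,234), purple at (413,184). The cover is at (311,228). I'll measure these and check the choice in one crop.

```bash
cat > h.py <<'E'
import numpy as np,cv2
def ray(c,u,v,z):
    T=c["world_from_camera"];d=T[:3,:3]@np.array([(u-c["cx"])/c["fx"],-(v-c["cy"])/c["fy"],-1.]);o=T[:3,3]
    return o+d*(z-o[2])/d[2]
def proj(c,p):
    T=c["world_from_camera"];q=T[:3,:3].T@(np.asarray(p)-T[:3,3])
    return c["cx"]+c["fx"]*q[0]/-q[2], c["cy"]-c["fy"]*q[1]/-q[2]
def cloud(c):
    h,w=c["depth"].shape;u,v=np.meshgrid(np.arange(w),np.arange(h));d=c["depth"]
    P=np.stack([(u-c["cx"])/c["fx"]*d,-(v-c["cy"])/c["fy"]*d,-d],-1)
    T=c["world_from_camera"];return P@T[:3,:3].T+T[:3,3]
E
python3 - <<'E'
from h import *
c=dict(np.load("top0.npz"));s=dict(np.load("side0.npz"));P=cloud(c)
hsv=cv2.cvtColor(c["img"],cv2.COLOR_RGB2HSV)
for n,u,v,z in[("red",205,217,.009),("black",243,214,.009),("blue",388,229,.009),("white",386,175,.009),("collar",426,207,.01),("cover",311,228,.013),("tin",316,176,.02)]:
    # height-based blob centroid
    r=18 if n!="cover" else 30
    win=P[v-r:v+r,u-r:u+r];m=(win[...,2]>.004)&(win[...,2]<.03)
    k,l,st,ce=cv2.connectedComponentsWithStats(m.astype(np.uint8))
    i=min(range(1,k),key=lambda i:np.hypot(*(ce[i]-r))) if k>1 else None
    if i: 
        uu,vv=ce[i]+[u-r,v-r];p=ray(c,uu,vv,z);print(n,st[i],uu.round(1),vv.round(1),p.round(4),"zmed",np.median(win[l==i][:,2]).round(4),"side",np.round(proj(s,p),1),"r",np.hypot(*p[:2]).round(3))
    else: print(n,"none",ray(c,u,v,z).round(4),win[...,2].max())
a=cv2.resize(c["img"][160:260,180:340],(800,500),interpolation=cv2.INTER_CUBIC);b=cv2.resize(c["img"][160:260,340:500],(800,500),interpolation=cv2.INTER_CUBIC)
cv2.imwrite("pics/ca.png",a[:,:,::-1]);cv2.imwrite("pics/cb.png",b[:,:,::-1])
E
```

```text
red [  9  10  18  17 213] 204.4 217.2 [0.4782 0.318  0.009 ] zmed 0.0077 side [299.3 174. ] r 0.574
black [  9  10  18  17 212] 242.7 214.3 [0.4884 0.2117 0.009 ] zmed 0.0075 side [303.1 184.8] r 0.532
blue [  9   9  18  18 222] 387.5 228.2 [ 0.4572 -0.1876  0.009 ] zmed 0.0077 side [294.8 247.6] r 0.494
white [  9   9  18  18 210] 386.2 174.0 [ 0.6095 -0.1856  0.009 ] zmed 0.008 side [361.  245.5] r 0.637
collar [13 13 12 12 87] 425.9 206.8 [ 0.5182 -0.2934  0.01  ] zmed 0.0093 side [325.5 273.1] r 0.596
cover [   7   10   45   39 1172] 310.1 226.9 [0.4563 0.0236 0.013 ] zmed 0.0102 side [293.7 207.7] r 0.457
tin [11 12 12 10 39] 315.3 174.9 [0.6011 0.0128 0.02  ] zmed 0.007 side [346.  206.1] r 0.601
```

View pics/ca.png

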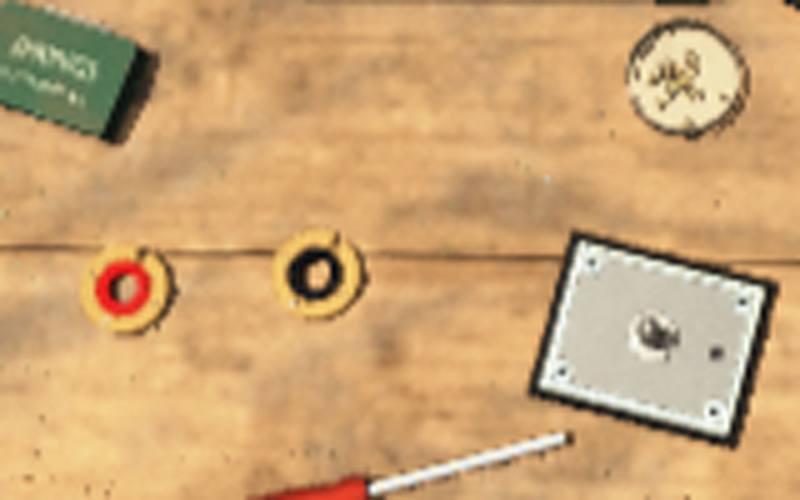

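View pics/cb.png

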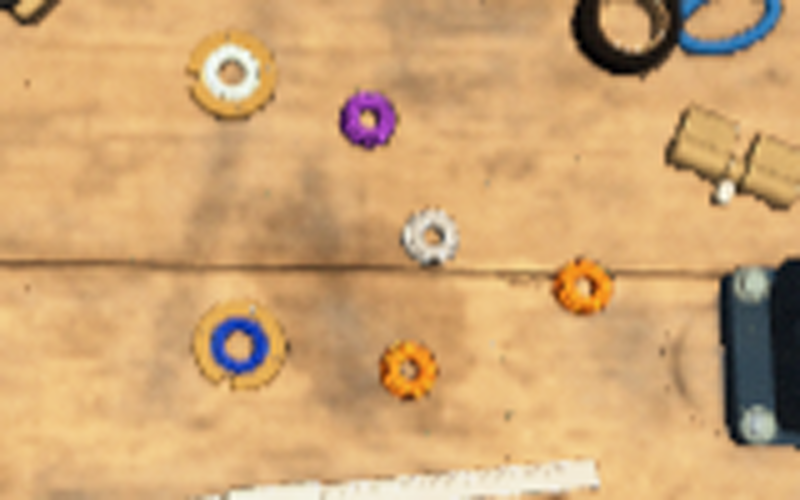

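The crops confirm the choices: red hub crop (125,289), black (317,272), blue (238,345) and the steel collar (431,237). Notches point about +x, +x and -x, so closing along y (yaw 0) avoids them. I'll move over the post and measure it with the wrist camera.

>>> arm_command(
  xyz=[
    [14, 35, 0],
    [17, 38, 0],
    [17, 38, 0],
    [17, 38, 0],
    [17, 38, 0],
    [17, 38, 0],
    [17, 38, 0],
    [17, 38, 0],
    [17, 38, 0],
    [17, 38, 0],
    [17, 38, 0],
    [17, 38, 0],
    [17, 38, 0],
    [0, 0, 0],
    [0, 0, 0],
    [0, 0, 0],
  ],
  spin=[-2.0, -2.0, -2.0, -2.0, -2.0, -2.0, -2.0, -2.0, -2.0, -2.0, -2.0, -2.0, -2.5, 0, 0, 0],
  jaw=0.5,
)

```text
time: 1.7
tool_pos: [0.4521, 0.0206, 0.4045]
tool_rot: [3.141, 0.001, 0.0]
contact_force: [-1.1, 0.2, 0.1]
opening: 0.0688
grip_force: 0.0
```

```bash
python3 - <<'E'
from cell import *
from h import *
s=observe();print(s["time"],s["tool_pos"],s["tool_rot"],s["opening"])
c=read_camera("wrist");cv2.imwrite("pics/w1.png",c["img"][:,:,::-1]);np.savez("w1.npz",**c)
print(c["fx"],c["cx"],c["cy"],c["world_from_camera"].round(4),proj(c,[.456,.024,.059]),proj(c,[.456,.024,.015]))
E
```

```text
1.7 [0.45208895 0.02060804 0.40448768] [3.14119905e+00 9.31716846e-04 9.07893049e-05] 0.06879746253269947
281.0302108698315 317.9122051910977 191.85428292203292 [[ 2.000e-04  9.621e-01  2.726e-01  5.255e-01]
 [-1.000e+00 -2.000e-04  1.500e-03  2.060e-02]
 [ 1.500e-03 -2.726e-01  9.621e-01  3.850e-01]
 [ 0.000e+00  0.000e+00  0.000e+00  1.000e+00]] (np.float64(314.63933158939136), np.float64(173.26674539006353)) (np.float64(314.96089410999866), np.float64(166.3727451101186))
```

View pics/w1.png

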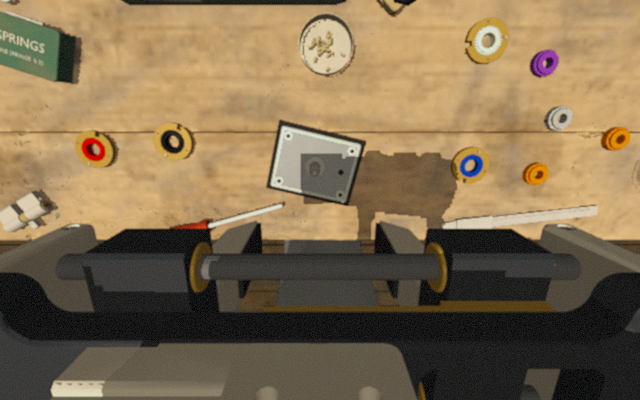

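Wrist view: post about (315,167), red wheel (95,149), black (173,141), blue (470,165), collar (559,118). All are visible, so I'll refine with this view and compare against the top camera.

```bash
cat > m.py <<'E'
from h import *
def blob(c,guess,z,r,zlo=.004,zhi=.03):
    """centroid of the raised blob near world guess -> world point on plane z"""
    P=cloud(c);d=np.hypot(P[...,0]-guess[0],P[...,1]-guess[1])
    m=((d<r)&(P[...,2]>zlo)&(P[...,2]<zhi)).astype(np.uint8)
    k,l,st,ce=cv2.connectedComponentsWithStats(m)
    if k<2: return None
    i=1+np.argmax(st[1:,4]);ct=cv2.findContours((l==i).astype(np.uint8),0,cv2.CHAIN_APPROX_NONE)[0][0]
    (u,v),rad=cv2.minEnclosingCircle(ct);b=ray(c,u,v,z)
    return ray(c,*ce[i],z).round(4),b.round(4),st[i][2:]
G=dict(red=(.478,.318),black=(.4884,.2117),blue=(.4572,-.1876),collar=(.518,-.293))
E
python3 - <<'E'
from m import *
for f in("top0","w1","side0"):
    c=dict(np.load(f+".npz"));P=cloud(c)
    b=P[(abs(P[...,0]-.46)<.3)&(abs(P[...,1])<.3)];print(f,"bench z",np.median(b[:,2]).round(4))
    for n,g in G.items(): print(n,blob(c,g,.006,.035 if n!="collar" else .025))
    print("post",*blob(c,(.456,.024),.055,.03,.035,.07) or "-")
    d=np.hypot(P[...,0]-.456,P[...,1]-.024);q=P[(d<.03)&(P[...,2]>.03)&(P[...,2]<.065)];print(len(q),q.round(4)[:12].tolist())
    print("cover",blob(c,(.456,.024),.008,.085,.004,.02))
E
```

```text
top0 bench z 0.0026
red (array([0.4786, 0.319 , 0.006 ]), array([0.4791, 0.3189, 0.006 ]), array([ 18,  17, 213], dtype=int32))
black (array([0.4888, 0.2124, 0.006 ]), array([0.4889, 0.2117, 0.006 ]), array([ 18,  17, 212], dtype=int32))
blue (array([ 0.4576, -0.1881,  0.006 ]), array([ 0.457 , -0.1882,  0.006 ]), array([ 18,  18, 222], dtype=int32))
collar (array([ 0.5189, -0.2945,  0.006 ]), array([ 0.5187, -0.296 ,  0.006 ]), array([12, 12, 87], dtype=int32))
post [0.4556 0.0228 0.055 ] [0.4556 0.0228 0.055 ] [ 6  6 24]
25 [[0.4639, 0.0252, 0.0399], [0.4637, 0.0224, 0.0423], [0.4597, 0.0269, 0.0533], [0.4594, 0.0242, 0.0559], [0.4595, 0.0215, 0.0558], [0.4614, 0.0198, 0.0396], [0.4586, 0.0305, 0.0384], [0.4567, 0.0267, 0.056], [0.4565, 0.0239, 0.0591], [0.4567, 0.0214, 0.0571], [0.4581, 0.0194, 0.0454], [0.4586, 0.017, 0.0408]]
cover (array([0.4569, 0.0239, 0.008 ]), array([0.4564, 0.0234, 0.008 ]), array([  45,   39, 1171], dtype=int32))
w1 bench z 0.0153
red (array([0.4786, 0.3207, 0.006 ]), array([0.4788, 0.3207, 0.006 ]), array([  41,   38, 1075], dtype=int32))
black (array([0
[... 1063 characters left out ...]
([ 0.4546, -0.1865,  0.006 ]), array([ 0.4545, -0.1864,  0.006 ]), array([ 22,  13, 214], dtype=int32))
collar (array([ 0.5173, -0.2911,  0.006 ]), array([ 0.5173, -0.2925,  0.006 ]), array([ 15,  11, 129], dtype=int32))
post [0.4551 0.0005 0.055 ] [0.455  0.0053 0.055 ] [ 5  9 30]
41 [[0.4552, 0.028, 0.0582], [0.4524, 0.0245, 0.0567], [0.4551, 0.0223, 0.0575], [0.4579, 0.0229, 0.0573], [0.4551, 0.0222, 0.0546], [0.4578, 0.0237, 0.054], [0.4523, 0.0216, 0.052], [0.4551, 0.0217, 0.0519], [0.4578, 0.0204, 0.0524], [0.4523, 0.0227, 0.0485], [0.455, 0.0211, 0.0492], [0.4577, 0.0214, 0.049]]
cover (array([0.455, 0.017, 0.008]), array([0.453 , 0.0224, 0.008 ]), array([ 38,  19, 505], dtype=int32))
```

>>> arm_command(
  xyz=[
    [3, 30, -10],
    [4, 40, -20],
    [4, 40, -20],
    [4, 40, -20],
    [4, 40, -20],
    [4, 40, -20],
    [3, 40, -10],
    [0, 29, -5],
    [0, 0, 0],
    [0, 0, 0],
    [0, 0, 0],
  ],
  spin=[0, 0, 0, 0, 0, 0, 0, 0, 0, 0, 0],
)

```text
time: 2.85
tool_pos: [0.4789, 0.3187, 0.28]
tool_rot: [3.141, -0.0, -0.002]
contact_force: [0.0, 0.4, -0.5]
opening: 0.069
grip_force: 0.0
```

```bash
cat > look.py <<'E'
from cell import *
from m import *
import sys
def look(f,pts):
    s=observe();print(s["time"],s["tool_pos"].round(4),s["tool_rot"].round(3),s["opening"].round(4),s["grip_force"],s["contact_force"].round(1))
    c=read_camera("wrist");cv2.imwrite(f"pics/{f}.png",c["img"][:,:,::-1]);np.savez(f+".npz",**c)
    for n in pts: print(n,*blob(c,G[n],.006,.035 if n!="collar" else .022) or "-")
    return c
if __name__=="__main__": look(sys.argv[1],sys.argv[2:])
E
python3 look.py w2 red black
```

```text
Traceback (most recent call last):
  File "look.py", line 9, in <module>
    if __name__=="__main__": look(sys.argv[1],sys.argv[2:])
                             ~~~~^^^^^^^^^^^^^^^^^^^^^^^^^^
  File "look.py", line 5, in look
    s=observe();print(s["time"],s["tool_pos"].round(4),s["tool_rot"].round(3),s["opening"].round(4),s["grip_force"],s["contact_force"].round(1))
                                                                              ^^^^^^^^^^^^^^^^^^
AttributeError: 'float' object has no attribute 'round'
```

```bash
sed -i 's/s\["opening"\].round(4)/round(s["opening"],4)/' look.py; python3 look.py w2 red black
```

```text
2.85 [0.4789 0.3187 0.28  ] [ 3.141e+00 -0.000e+00 -2.000e-03] 0.069 0.0 [ 0.   0.4 -0.5]
red [0.4781 0.3206 0.006 ] [0.4783 0.3204 0.006 ] [  54   52 1922]
black [0.4886 0.2138 0.006 ] [0.4888 0.2135 0.006 ] [  55   53 2064]
```

View pics/w2.png

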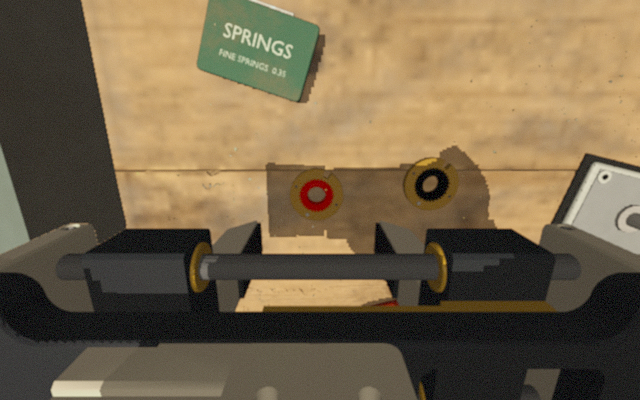

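Red wheel sits centred between the fingers at (317,194), measured at (0.478, 0.3205). Descending to grasp.

>>> arm_command(
  xyz=[
    [-0.7, 1.8, -20],
    [0, 0, -30],
    [0, 0, -25],
    [0, 0, -15],
    [0, 0, -10],
    [0, 0, 0],
    [0, 0, 0],
  ],
  spin=[0, 0, 0, 0, 0, 0, 0],
)

```text
time: 3.6
tool_pos: [0.4782, 0.3216, 0.1804]
tool_rot: [-3.141, -0.001, -0.001]
contact_force: [0.9, 0.2, 0.6]
opening: 0.0691
grip_force: 0.0
```

>>> arm_command(
  xyz=[
    [0, 0, 0],
    [0, 0, 0],
    [0, 0, 0],
    [0, 0, 0],
    [0, 0, 0],
    [0, 0, 0],
  ],
  spin=[0, 0, 0, 0, 0, 0],
  jaw=-0.2,
  squeeze=20,
)

```text
time: 4.2
tool_pos: [0.4778, 0.322, 0.1802]
tool_rot: [3.142, -0.001, 0.0]
contact_force: [-0.3, -2.3, 6.2]
opening: 0.0491
grip_force: 20.0
```

>>> arm_command(
  xyz=[
    [0, 0, 15],
    [0, 0, 35],
    [-5, -20, 30],
    [-8, -40, 10],
    [-8, -40, 0],
    [-8, -40, 0],
    [-8, -40, 0],
    [-8, -40, 0],
    [-8, -40, 0],
    [-8, -32, 0],
    [0, -5, 0],
    [0, 0, 0],
    [0, 0, 0],
    [0, 0, 0],
  ],
  spin=[0, 0, 0, 0, 0, 0, 0, 0, 0, 0, 0, 0, 0, 0],
)

```text
time: 5.6
tool_pos: [0.4169, 0.0259, 0.2697]
tool_rot: [-3.141, -0.0, 0.002]
contact_force: [0.7, 0.2, -2.0]
opening: 0.0488
grip_force: 20.0
```

```bash
python3 look.py w3; python3 - <<'E'
from m import *
c=dict(np.load("w3.npz"));P=cloud(c)
for z in(.02,.041,.045,.055,.059): print(z,np.round(proj(c,[.4565,.0245,z]),1))
d=np.hypot(P[...,0]-.456,P[...,1]-.024)
for lo,hi in((.03,.041),(.045,.054),(.0545,.065)):
    q=P[(d<.015)&(P[...,2]>lo)&(P[...,2]<hi)];print(lo,len(q),(np.r_[q[:,:2].min(0),q[:,:2].max(0),q.mean(0)].round(4)) if len(q) else "")
print(blob(c,(.456,.024),.055,.02,.05,.07), blob(c,(.456,.024),.008,.085,.004,.02))
cv2.imwrite("pics/w3c.png",cv2.resize(c["img"][60:220,220:420],(800,640))[:600,:,::-1])
E
```

```text
5.6 [0.4169 0.0259 0.2697] [-3.141e+00 -0.000e+00  2.000e-03] 0.0488 19.999358312907134 [ 0.7  0.2 -2. ]
0.02 [319.5 155.3]
0.041 [319.7 159.4]
0.045 [319.7 160.3]
0.055 [319.8 162.6]
0.059 [319.9 163.6]
0.03 32 [0.456  0.0189 0.4633 0.0318 0.4619 0.0254 0.0358]
0.045 34 [0.4576 0.0206 0.4612 0.0294 0.4597 0.0249 0.0481]
0.0545 129 [0.4519 0.0209 0.4606 0.0293 0.4568 0.0251 0.0576]
(array([0.4567, 0.0251, 0.055 ]), array([0.4566, 0.0252, 0.055 ]), array([ 13,  14, 139], dtype=int32)) (array([0.4597, 0.0255, 0.008 ]), array([0.462 , 0.0243, 0.008 ]), array([  148,   126, 11958], dtype=int32))
```

View pics/w3c.png

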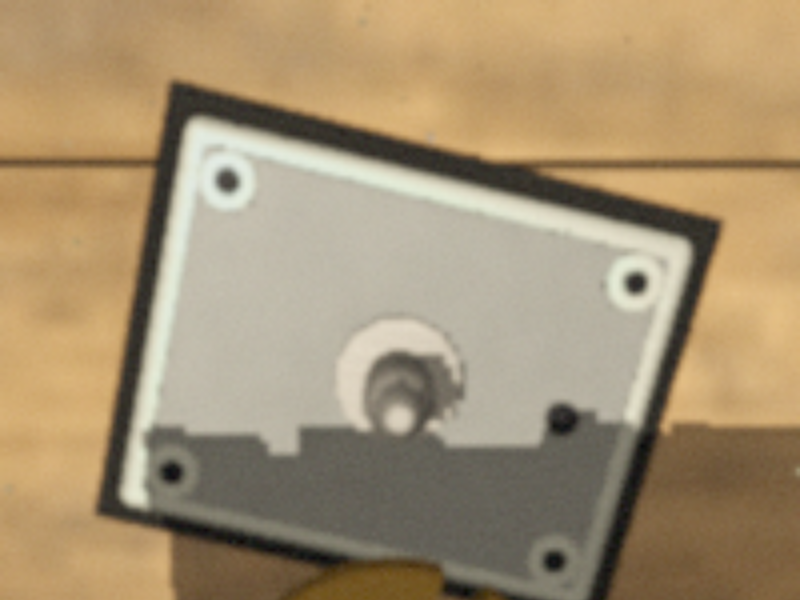

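Crop: post tip at (401,415), i.e. full-image (320,164), which gives about (0.4565, 0.0247). The held wheel's brass arc is visible at the bottom; I'll fit it to get the wheel's position in the hand.

```bash
cat > held.py <<'E'
from m import *
import sys
def held(c,tcp,rad,dz,hs=(10,35),smin=90):
    """front edge of the held disc cast on its rim's top plane, fitted with known radius"""
    z=tcp[2]-dz;from scipy.optimize import least_squares
    P=cloud(c);m=(abs(P[...,2]-z)<.008)&(np.hypot(P[...,0]-tcp[0],P[...,1]-tcp[1])<rad+.006)
    pts=[]
    for u in np.where(m.any(0))[0]:
        v=np.where(m[:,u])[0].min();pts.append(ray(c,u,v-.5,z)[:2])
    pts=np.array(pts);pts=pts[abs(pts[:,1]-tcp[1])<rad*.72]
    r=least_squares(lambda p:np.hypot(*(pts-p).T)-rad,tcp[:2],loss="soft_l1",f_scale=.0005)
    return r.x,len(pts),np.sqrt(np.mean(r.fun**2)),r.x-tcp[:2]
if __name__=="__main__":
    c=dict(np.load(sys.argv[1]+".npz"));tcp=np.array(eval(sys.argv[2]))
    print(held(c,tcp,float(sys.argv[3]),float(sys.argv[4])))
E
python3 held.py w3 "[.4169,.0259,.2697]" .025 .1715
python3 -c "
import cv2;a=cv2.imread('pics/w3.png')[180:260,240:400];cv2.imwrite('pics/w3d.png',cv2.resize(a,(800,400)))"
```

```text
(array([0.41838349, 0.0264199 ]), 63, np.float64(0.001870962266892005), array([0.00148349, 0.0005199 ]))
```

View pics/w3d.png

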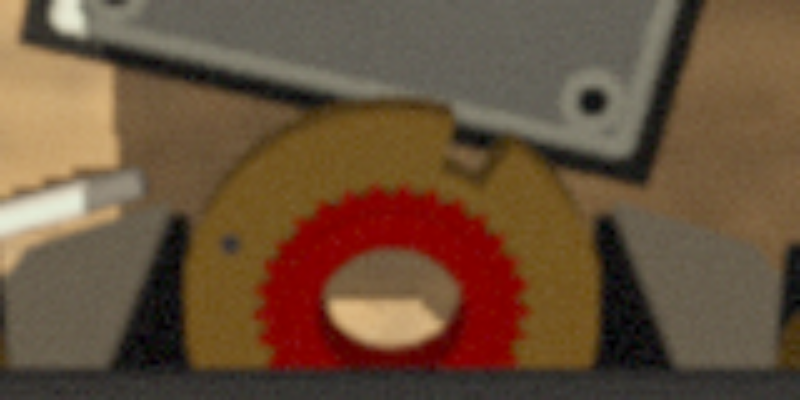

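Held wheel: hole top centred at crop (392,298), i.e. pixel (318.4,239.7); rim is symmetric at (393). Casting it onto the hub-top plane.

```bash
python3 - <<'E'
from m import *
c=dict(np.load("w3.npz"))
p=ray(c,318.4,239.7,.0994);a=ray(c,240+323/5,239.7,.0994);b=ray(c,240+462/5,239.7,.0994);t=ray(c,320,180+101/5,.098)
print(p,(a-b)[1],"rim front",t)
print("post",ray(c,320.2,163.8,.059), ray(c,319.9,163.6,.059))
E
```

```text
[0.41862427 0.02552076 0.0994    ] 0.016282777708150578 rim front [0.44242867 0.02466361 0.098     ]
post [0.45638021 0.02426384 0.059     ] [0.45651881 0.02447063 0.059     ]
```

>>> arm_command(
  xyz=[
    [10, -0.8, 0],
    [20, 0, 0],
    [8.5, 0, 0],
    [0, 0, -10],
    [0, 0, -10],
    [0, 0, -10],
    [0, 0, -5],
    [0, 0, 0],
  ],
  spin=[0, 0, 0, 0, 0, 0, 0, 0],
)

```text
time: 6.45
tool_pos: [0.4546, 0.0243, 0.2337]
tool_rot: [-3.141, 0.002, 0.0]
contact_force: [-0.0, -0.5, -0.6]
opening: 0.0489
grip_force: 20.0
```

>>> arm_command(
  xyz=[
    [0, 0, -5],
    [0, 0, -5],
    [0, 0, -5],
    [0, 0, -3],
    [0, 0, 0],
    [0, 0, 0],
  ],
  spin=[0, 0, 0, 0, 0, 0],
)

```text
time: 7.05
tool_pos: [0.4552, 0.0242, 0.2167]
tool_rot: [3.142, 0.0, 0.0]
contact_force: [-0.1, 0.6, -0.9]
opening: 0.0487
grip_force: 20.0
```

Clear of contact with the full post diameter inside the hole. Continuing to the seat.

>>> arm_command(
  xyz=[
    [0, 0, -6],
    [0, 0, -6],
    [0, 0, -4],
    [0, 0, -3],
    [0, 0, -1.5],
    [0, 0, 0],
    [0, 0, 0],
  ],
  spin=[0, 0, 0, 0, 0, 0, 0],
)

```text
time: 7.75
tool_pos: [0.4552, 0.0242, 0.1963]
tool_rot: [3.141, 0.0, 0.0]
contact_force: [-0.4, 0.1, 0.3]
opening: 0.0491
grip_force: 20.0
```

>>> arm_command(
  xyz=[
    [0, 0, 0],
    [0, 0, 0],
    [0, 0, 0],
    [0, 0, 0],
    [0, 0, 0],
  ],
  spin=[0, 0, 0, 0, 0],
  jaw=0.4,
)

```text
time: 8.25
tool_pos: [0.4552, 0.0242, 0.1963]
tool_rot: [3.141, -0.0, 0.0]
contact_force: [-0.3, 0.5, -0.8]
opening: 0.0641
grip_force: 0.0
```

>>> arm_command(
  xyz=[
    [0, 0, 10],
    [0, 0, 20],
    [0, 0, 30],
    [-15, 0, 20],
    [-25, 0, 0],
    [0, 0, 0],
    [0, 0, 0],
  ],
  spin=[0, 0, 0, 0, 0, 0, 0],
)

```text
time: 8.95
tool_pos: [0.4152, 0.0242, 0.277]
tool_rot: [3.141, -0.001, 0.0]
contact_force: [-0.5, 0.0, 0.7]
opening: 0.0638
grip_force: 0.0
```

```bash
python3 look.py w4 blue; python3 - <<'E'
from m import *
c=dict(np.load("w4.npz"));P=cloud(c)
q=P[(np.hypot(P[...,0]-.4565,P[...,1]-.0246)<.022)&(np.hypot(P[...,0]-.4565,P[...,1]-.0246)>.015)];print(np.percentile(q[:,2],[10,50,90]))
cv2.imwrite("pics/w4c.png",cv2.resize(c["img"][100:260,220:420],(800,640))[:600,:,::-1])
E
```

```text
8.95 [0.4152 0.0242 0.277 ] [ 3.141e+00 -1.000e-03  0.000e+00] 0.0638 0.0 [-0.5  0.   0.7]
blue [ 0.4571 -0.1873  0.006 ] [ 0.456  -0.1882  0.006 ] [  62   57 2502]
[0.18076154 0.20758415 0.21754357]
```

View pics/w4c.png

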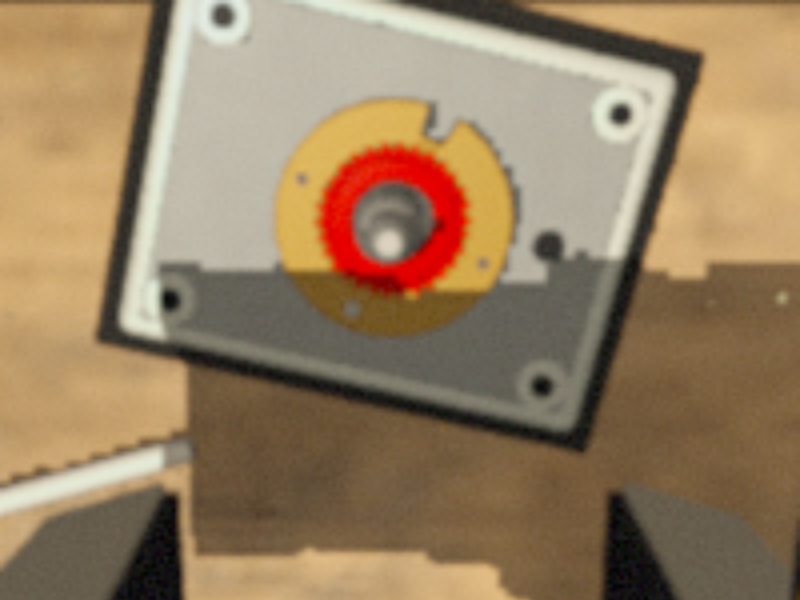

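Red wheel is flat on the seat around the post at crop (393,218). Now the blue wheel at (0.457, -0.1875).

>>> arm_command(
  xyz=[
    [5, -20, 0],
    [7, -40, 0],
    [7, -40, 0],
    [7, -40, 0],
    [7, -40, -10],
    [8.5, -31.5, -20],
    [0, 0, -27],
    [0, 0, -20],
    [0, 0, -15],
    [0, 0, -5],
    [0, 0, 0],
    [0, 0, 0],
  ],
  spin=[0, 0, 0, 0, 0, 0, 0, 0, 0, 0, 0, 0],
)

```text
time: 10.2
tool_pos: [0.4573, -0.1875, 0.1794]
tool_rot: [3.141, -0.001, 0.0]
contact_force: [1.1, 0.4, 0.5]
opening: 0.0642
grip_force: 0.0
```

>>> arm_command(
  xyz=[
    [0, 0, 0],
    [0, 0, 0],
    [0, 0, 0],
    [0, 0, 0],
    [0, 0, 0],
  ],
  spin=[0, 0, 0, 0, 0],
  jaw=-0.2,
  squeeze=20,
)

```text
time: 10.7
tool_pos: [0.4569, -0.1873, 0.1794]
tool_rot: [3.141, -0.001, 0.0]
contact_force: [-0.0, 0.1, 1.3]
opening: 0.0488
grip_force: 20.0
```

>>> arm_command(
  xyz=[
    [0, 0, 15],
    [0, 0, 35],
    [-5, 20, 30],
    [-7, 40, 10],
    [-7, 40, 0],
    [-7, 40, 0],
    [-7, 40, 0],
    [-7, 31.5, 0],
    [0, 0, 0],
    [0, 0, 0],
    [0, 0, 0],
  ],
  spin=[0, 0, 0, 0, 0, 0, 0, 0, 0, 0, 0],
)

```text
time: 11.8
tool_pos: [0.417, 0.0236, 0.2693]
tool_rot: [3.141, -0.0, -0.0]
contact_force: [-0.0, -0.3, -0.0]
opening: 0.0487
grip_force: 20.0
```

```bash
python3 look.py w5; python3 - <<'E'
from m import *
c=dict(np.load("w5.npz"))
print(blob(c,(.4565,.0246),.055,.02,.05,.07))
im=np.hstack([cv2.resize(c["img"][180:260,240:400],(560,280)),cv2.resize(c["img"][130:210,285:345],(210,280))])
cv2.imwrite("pics/w5c.png",im[:,:,::-1])
E
```

```text
11.8 [0.417  0.0236 0.2693] [ 3.141 -0.    -0.   ] 0.0487 19.99978541774908 [-0.  -0.3 -0. ]
(array([0.4566, 0.025 , 0.055 ]), array([0.4566, 0.025 , 0.055 ]), array([ 12,  13, 132], dtype=int32))
```

View pics/w5c.png

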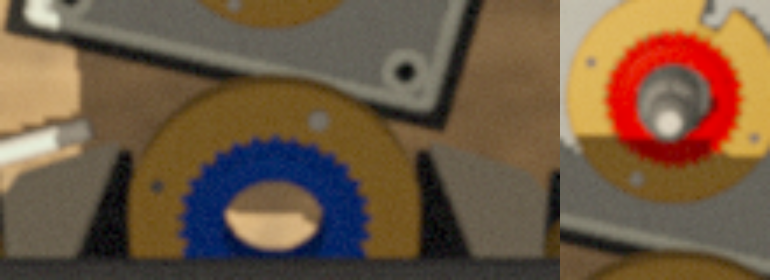

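Blue wheel held level: hole at image (318,241.6), rim front at row 202, so it is centred on the TCP. Post consistent at (0.4566, 0.025).

>>> arm_command(
  xyz=[
    [10, 0.8, 0],
    [20, 0, 0],
    [9.8, 0, 0],
    [0, 0, -10],
    [0, 0, -10],
    [0, 0, -8],
    [0, 0, -7],
    [0, 0, -5],
    [0, 0, -5],
    [0, 0, -5],
    [0, 0, -3],
    [0, 0, 0],
    [0, 0, 0],
  ],
  spin=[0, 0, 0, 0, 0, 0, 0, 0, 0, 0, 0, 0, 0],
)

```text
time: 13.15
tool_pos: [0.4566, 0.025, 0.2163]
tool_rot: [3.142, -0.0, 0.0]
contact_force: [0.3, -0.0, -0.5]
opening: 0.0488
grip_force: 20.0
```

>>> arm_command(
  xyz=[
    [0, 0, -5],
    [0, 0, -3.5],
    [0, 0, -2],
    [0, 0, -1],
    [0, 0, 0],
    [0, 0, 0],
  ],
  spin=[0, 0, 0, 0, 0, 0],
)

```text
time: 13.75
tool_pos: [0.4565, 0.025, 0.2048]
tool_rot: [3.141, -0.0, 0.0]
contact_force: [-0.3, -0.2, -0.5]
opening: 0.0485
grip_force: 20.0
```

>>> arm_command(
  xyz=[
    [0, 0, 0],
    [0, 0, 0],
    [0, 0, 0],
    [0, 0, 0],
    [0, 0, 0],
  ],
  spin=[0, 0, 0, 0, 0],
  jaw=0.4,
)

```text
time: 14.25
tool_pos: [0.4565, 0.025, 0.2048]
tool_rot: [3.141, -0.0, 0.0]
contact_force: [-0.2, -0.1, -0.5]
opening: 0.0638
grip_force: 0.0
```

>>> arm_command(
  xyz=[
    [0, 0, 10],
    [0, 0, 20],
    [0, 0, 30],
    [0, 15, 10],
    [6, 35, 0],
    [6, 40, 0],
    [6, 40, 0],
    [8, 40, -5],
    [5, 19, -5],
    [0, 0, 0],
    [0, 0, 0],
    [0, 0, 0],
  ],
  spin=[0, 0, 0, 0, 0, 0, 0, 0, 0, 0, 0, 0],
)

```text
time: 15.45
tool_pos: [0.4874, 0.2131, 0.2651]
tool_rot: [3.141, 0.0, -0.001]
contact_force: [-0.5, -0.2, 0.0]
opening: 0.0642
grip_force: 0.0
```

```bash
python3 look.py w6 black; python3 - <<'E'
from cell import *
from m import *
c=dict(np.load("w6.npz"));t=read_camera("top")
w=np.hstack([cv2.resize(c["img"][100:260,400:640],(480,320)),cv2.resize(t["img"][195:260,275:340],(320,320),interpolation=cv2.INTER_CUBIC)])
cv2.imwrite("pics/w6c.png",w[:,:,::-1])
E
```

```text
15.45 [0.4874 0.2131 0.2651] [ 3.141e+00  0.000e+00 -1.000e-03] 0.0642 0.0 [-0.5 -0.2  0. ]
black [0.4883 0.2141 0.006 ] [0.4883 0.2138 0.006 ] [  57   56 2155]
```

View pics/w6c.png

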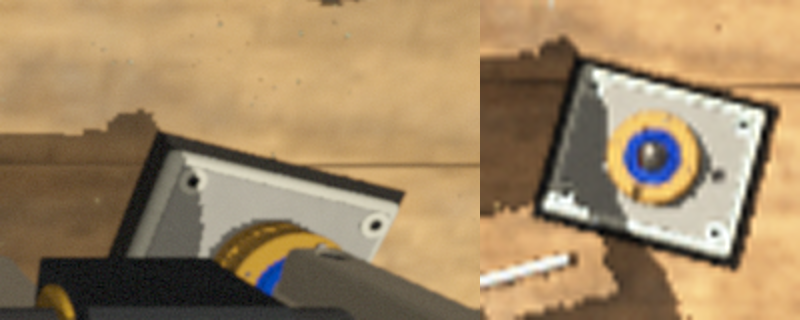

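Blue wheel stacked flat on red around the post (right panel, centre (653,155)). Now the black wheel at (0.4883, 0.214).

>>> arm_command(
  xyz=[
    [0.9, 0.8, -15],
    [0, 0, -25],
    [0, 0, -25],
    [0, 0, -15],
    [0, 0, -5.2],
    [0, 0, 0],
    [0, 0, 0],
  ],
  spin=[0, 0, 0, 0, 0, 0, 0],
)

```text
time: 16.25
tool_pos: [0.4888, 0.2145, 0.1803]
tool_rot: [-3.141, -0.001, -0.0]
contact_force: [-1.1, -0.2, -0.0]
opening: 0.0646
grip_force: 0.0
```

>>> arm_command(
  xyz=[
    [0, 0, 0],
    [0, 0, 0],
    [0, 0, 0],
    [0, 0, 0],
    [0, 0, 0],
  ],
  spin=[0, 0, 0, 0, 0],
  jaw=-0.2,
  squeeze=20,
)

```text
time: 16.75
tool_pos: [0.4886, 0.2148, 0.1801]
tool_rot: [-3.142, -0.001, 0.0]
contact_force: [-1.0, -0.8, 6.0]
opening: 0.0488
grip_force: 20.0
```

>>> arm_command(
  xyz=[
    [0, 0, 15],
    [0, 0, 35],
    [-8, -20, 30],
    [-12, -40, 10],
    [-14, -40, 0],
    [-14, -40, 0],
    [-14, -30, 0],
    [-9, -19, 0],
    [0, 0, 0],
    [0, 0, 0],
    [0, 0, 0],
  ],
  spin=[0, 0, 0, 0, 0, 0, 0, 0, 0, 0, 0],
)

```text
time: 17.85
tool_pos: [0.4178, 0.0265, 0.2696]
tool_rot: [-3.141, -0.0, 0.001]
contact_force: [-0.5, 0.2, -0.4]
opening: 0.049
grip_force: 20.0
```

```bash
python3 look.py w7; python3 - <<'E'
from m import *
c=dict(np.load("w7.npz"))
print(blob(c,(.4565,.0246),.055,.02,.05,.07))
im=np.hstack([cv2.resize(c["img"][180:260,240:400],(560,280)),cv2.resize(c["img"][130:210,285:345],(210,280))])
cv2.imwrite("pics/w7c.png",im[:,:,::-1])
E
```

```text
17.85 [0.4178 0.0265 0.2696] [-3.141e+00 -0.000e+00  1.000e-03] 0.049 19.999782163649797 [-0.5  0.2 -0.4]
(array([0.4567, 0.0252, 0.055 ]), array([0.4567, 0.0251, 0.055 ]), array([ 12,  13, 135], dtype=int32))
```

View pics/w7c.png

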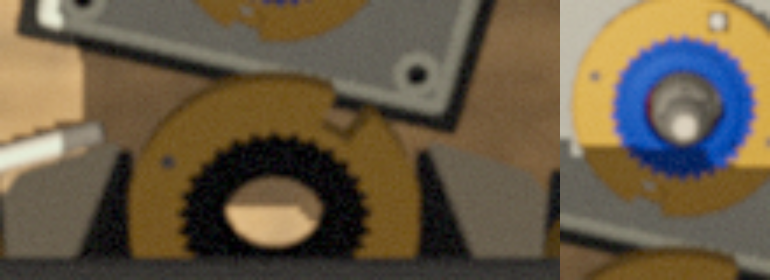

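Black wheel held level, hole at image row 240.6, about 0.5 mm forward of the TCP.

>>> arm_command(
  xyz=[
    [10, -1.6, 0],
    [20, 0, 0],
    [8.4, 0, 0],
    [0, 0, -10],
    [0, 0, -10],
    [0, 0, -8],
    [0, 0, -5],
    [0, 0, -5],
    [0, 0, -5],
    [0, 0, -3],
    [0, 0, 0],
    [0, 0, 0],
  ],
  spin=[0, 0, 0, 0, 0, 0, 0, 0, 0, 0, 0, 0],
)

```text
time: 19.1
tool_pos: [0.4559, 0.0242, 0.2236]
tool_rot: [3.141, -0.0, 0.0]
contact_force: [1.0, -0.5, -0.2]
opening: 0.0488
grip_force: 20.0
```

>>> arm_command(
  xyz=[
    [0, 0, -4],
    [0, 0, -2.5],
    [0, 0, -1.5],
    [0, 0, 0],
    [0, 0, 0],
  ],
  spin=[0, 0, 0, 0, 0],
)

```text
time: 19.6
tool_pos: [0.4558, 0.0242, 0.2155]
tool_rot: [3.142, 0.0, 0.0]
contact_force: [0.7, -1.0, -0.1]
opening: 0.0488
grip_force: 20.0
```

>>> arm_command(
  xyz=[
    [0, 0, 0],
    [0, 0, 0],
    [0, 0, 0],
    [0, 0, 0],
    [0, 0, 0],
  ],
  spin=[0, 0, 0, 0, 0],
  jaw=0.4,
)

```text
time: 20.1
tool_pos: [0.4558, 0.0242, 0.2156]
tool_rot: [3.142, -0.0, 0.0]
contact_force: [-0.5, -0.3, 0.4]
opening: 0.064
grip_force: 0.0
```

>>> arm_command(
  xyz=[
    [0, 0, 10],
    [0, 0, 20],
    [0, 0, 25],
    [5, -20, 0],
    [8, -40, 0],
    [8, -40, 0],
    [8, -40, 0],
    [8, -40, 0],
    [8, -40, 0],
    [8, -40, 0],
    [8, -40, 0],
    [1.5, -18, 0],
    [0, 0, 0],
    [0, 0, 0],
    [0, 0, 0],
  ],
  spin=[0, 0, 0, 0, 0, 0, 0, 0, 0, 0, 0, 0, 0, 0, 0],
)

```text
time: 21.6
tool_pos: [0.5182, -0.2925, 0.2708]
tool_rot: [-3.141, 0.0, 0.001]
contact_force: [-0.5, -0.1, 0.5]
opening: 0.0646
grip_force: 0.0
```

>>> arm_command(
  xyz=[
    [0, 0, 0],
    [0, 0, 0],
  ],
  spin=[0, 0],
  jaw=0.05,
)

```text
time: 21.8
tool_pos: [0.5184, -0.2928, 0.2708]
tool_rot: [3.142, 0.0, 0.001]
contact_force: [0.4, 0.0, 0.2]
opening: 0.0528
grip_force: 0.0
```

```bash
python3 look.py w8 collar; python3 - <<'E'
from cell import *
from m import *
c=dict(np.load("w8.npz"));t=read_camera("top")
w=np.hstack([cv2.resize(c["img"][150:260,220:430],(480,252)),cv2.resize(t["img"][195:260,275:340],(252,252),interpolation=cv2.INTER_CUBIC)])
cv2.imwrite("pics/w8c.png",w[:,:,::-1])
P=cloud(t);q=np.hypot(P[...,0]-.4565,P[...,1]-.0246);print("rim z",np.median(P[...,2][(q<.022)&(q>.014)]))
E
```

```text
21.8 [ 0.5184 -0.2928  0.2708] [3.142e+00 0.000e+00 1.000e-03] 0.0528 0.0 [0.4 0.  0.2]
collar [ 0.5185 -0.2931  0.006 ] [ 0.5184 -0.293   0.006 ] [ 34  34 769]
rim z nan
  return _methods._mean(a, axis=axis, dtype=dtype,
  ret = ret.dtype.type(ret / rcount)
```

View pics/w8c.png

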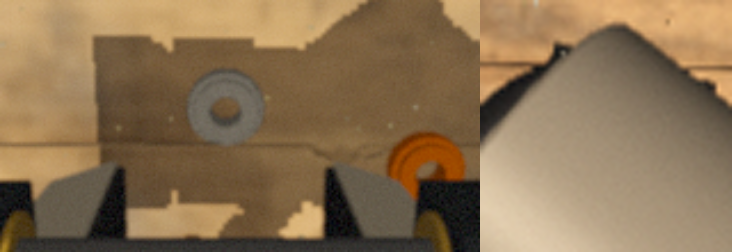

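Grey steel collar lies directly below the grasp point at crop (226,107); the orange one at (430,165) is outside the finger span. Grasping.

>>> arm_command(
  xyz=[
    [0, -0.2, -15],
    [0, 0, -30],
    [0, 0, -25],
    [0, 0, -15],
    [0, 0, -5.5],
    [0, 0, 0],
    [0, 0, 0],
  ],
  spin=[0, 0, 0, 0, 0, 0, 0],
)

```text
time: 22.6
tool_pos: [0.5186, -0.2941, 0.1807]
tool_rot: [3.141, -0.001, 0.0]
contact_force: [0.4, 0.0, -0.7]
opening: 0.0487
grip_force: 0.0
```

>>> arm_command(
  xyz=[
    [0, 0, 0],
    [0, 0, 0],
    [0, 0, 0],
    [0, 0, 0],
    [0, 0, 0],
    [0, 0, 0],
  ],
  spin=[0, 0, 0, 0, 0, 0],
  jaw=-0.6,
  squeeze=20,
)

```text
time: 23.2
tool_pos: [0.5184, -0.294, 0.1805]
tool_rot: [3.141, -0.001, 0.0]
contact_force: [0.6, 0.0, 5.3]
opening: 0.0287
grip_force: 20.0
```

>>> arm_command(
  xyz=[
    [0, 0, 15],
    [0, 0, 35],
    [-8, 20, 35],
    [-12, 40, 15],
    [-13, 40, 0],
    [-13, 40, 0],
    [-13, 40, 0],
    [-13, 40, 0],
    [-13, 40, 0],
    [-13, 38, 0],
    [-4, 20, 0],
    [0, 0, 0],
    [0, 0, 0],
    [0, 0, 0],
  ],
  spin=[0, 0, 0, 0, 0, 0, 0, 0, 0, 0, 0, 0, 0, 0],
)

```text
time: 24.6
tool_pos: [0.4168, 0.0232, 0.2804]
tool_rot: [3.141, -0.001, -0.0]
contact_force: [0.4, 0.3, -0.3]
opening: 0.0289
grip_force: 20.0
```

```bash
python3 look.py w9; python3 - <<'E'
from m import *
c=dict(np.load("w9.npz"))
print(blob(c,(.4565,.0246),.055,.02,.05,.07))
im=np.hstack([cv2.resize(c["img"][180:260,240:400],(560,280)),cv2.resize(c["img"][130:210,285:345],(210,280))])
cv2.imwrite("pics/w9c.png",im[:,:,::-1])
E
```

```text
24.6 [0.4168 0.0232 0.2804] [ 3.141e+00 -1.000e-03 -0.000e+00] 0.0289 19.99972242861986 [ 0.4  0.3 -0.3]
(array([0.4567, 0.0251, 0.055 ]), array([0.4567, 0.025 , 0.055 ]), array([ 12,  13, 122], dtype=int32))
```

View pics/w9c.png

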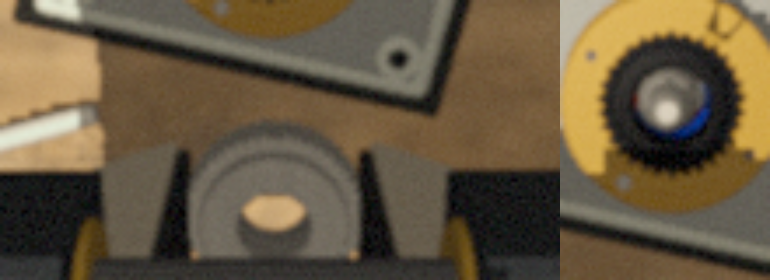

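Black wheel is seated on top (right panel, blue visible below it through the hole). Collar is held level, hole top centred near image (318.6,243).

```bash
python3 - <<'E'
from m import *
c=dict(np.load("w9.npz"))
print("hole",ray(c,318.6,242.9,.1119),"upper front edge(12.5)",ray(c,240+275/3.5,180+155/3.5,.1119),"knurl front(15)",ray(c,240+275/3.5,180+122/3.5,.1084))
print("post",ray(c,285+668/3.5-160,130+110/3.5,.059))
P=cloud(c);q=np.hypot(P[...,0]-.4565,P[...,1]-.0246);m=(q<.0125)&(q>.0085);print("hub z",np.percentile(P[...,2][m],[20,50,80]))
m=(q<.02)&(P[...,2]>.054)&(P[...,2]<.065);print("spigot mid",(P[m].min(0)+P[m].max(0))/2)
E
```

```text
hole [0.41747479 0.02259219 0.1119    ] upper front edge(12.5) [0.42908086 0.02261207 0.1119    ] knurl front(15) [0.4334889  0.02260015 0.1084    ]
post [0.45627758 0.024387   0.059     ]
hub z [0.04520648 0.18308247 0.18543059]
spigot mid [0.45647943 0.02540878 0.0578329 ]
```

>>> arm_command(
  xyz=[
    [10, 1.7, 0],
    [20, 0, 0],
    [9, 0, 0],
    [0, 0, -10],
    [0, 0, -14],
    [0, 0, -10],
    [0, 0, -4],
    [0, 0, -3],
    [0, 0, -3],
    [0, 0, 0],
    [0, 0, 0],
  ],
  spin=[0, 0, 0, 0, 0, 0, 0, 0, 0, 0, 0],
)

```text
time: 25.75
tool_pos: [0.4554, 0.0257, 0.2363]
tool_rot: [3.141, -0.001, 0.0]
contact_force: [-0.4, -0.3, -0.3]
opening: 0.0287
grip_force: 20.0
```

>>> arm_command(
  xyz=[
    [0, 0, -3],
    [0, 0, -3],
    [0, 0, -2],
    [0, 0, -1.5],
    [0, 0, 0],
    [0, 0, 0],
  ],
  spin=[0, 0, 0, 0, 0, 0],
)

```text
time: 26.35
tool_pos: [0.4553, 0.0257, 0.2265]
tool_rot: [3.142, 0.0, 0.0]
contact_force: [-0.0, -0.5, -0.6]
opening: 0.0289
grip_force: 20.0
```

>>> arm_command(
  xyz=[
    [0, 0, -0.8],
    [0, 0, 0],
    [0, 0, 0],
  ],
  spin=[0, 0, 0],
)

```text
time: 26.65
tool_pos: [0.4553, 0.0257, 0.2258]
tool_rot: [3.141, -0.0, 0.0]
contact_force: [-0.4, -0.3, -1.3]
opening: 0.0288
grip_force: 20.0
```

>>> arm_command(
  xyz=[
    [0, 0, 0],
    [0, 0, 0],
    [0, 0, 0],
    [0, 0, 0],
    [0, 0, 0],
  ],
  spin=[0, 0, 0, 0, 0],
  jaw=0.2,
)

```text
time: 27.15
tool_pos: [0.4553, 0.0257, 0.2257]
tool_rot: [3.142, 0.0, 0.0]
contact_force: [-0.1, -0.1, -0.4]
opening: 0.0548
grip_force: 0.0
```

>>> arm_command(
  xyz=[
    [0, 0, 10],
    [0, 0, 20],
    [0, 0, 30],
    [-15, 0, 20],
    [-25, 0, 0],
    [0, 0, 0],
    [0, 0, 0],
  ],
  spin=[0, 0, 0, 0, 0, 0, 0],
)

```text
time: 27.85
tool_pos: [0.4153, 0.0257, 0.3065]
tool_rot: [3.141, -0.001, 0.0]
contact_force: [1.2, -0.1, -1.3]
opening: 0.055
grip_force: 0.0
```

```bash
python3 look.py w10; python3 - <<'E'
from cell import *
from m import *
c=dict(np.load("w10.npz"));P=cloud(c);q=np.hypot(P[...,0]-.4565,P[...,1]-.0246)
def rep(n,lo,hi):
    m=(q>lo)&(q<hi)&(P[...,2]<.08)&(P[...,2]>.03);a=P[m]
    A=np.c_[a[:,:2]-[.4565,.0246],np.ones(len(a))];f=np.linalg.lstsq(A,a[:,2],rcond=None)[0]
    print(n,len(a),np.percentile(a[:,2],[10,50,90]).round(4),"tilt",f[:2].round(3))
rep("collar top",.007,.0115);rep("black rim",.0175,.0235)
print("top ring",blob(c,(.4565,.0246),.057,.02,.0545,.07))
E
```

```text
27.85 [0.4153 0.0257 0.3065] [ 3.141e+00 -1.000e-03  0.000e+00] 0.055 0.0 [ 1.2 -0.1 -1.3]
collar top 420 [0.0544 0.0572 0.0582] tilt [ 0.109 -0.011]
black rim 1001 [0.0428 0.0439 0.0448] tilt [-0.036  0.024]
top ring (array([0.4556, 0.0256, 0.057 ]), array([0.4558, 0.0255, 0.057 ]), array([ 34,  35, 695], dtype=int32))
```

```bash
python3 - <<'E'
from m import *
c=dict(np.load("w10.npz"));P=cloud(c);d=P[...,:2]-[.4557,.0255];q=np.hypot(*d.transpose(2,0,1));th=np.degrees(np.arctan2(d[...,1],d[...,0]))
for n,lo,hi in(("collar",.0075,.0115),("rim",.0175,.0225)):
  for a in range(-180,180,60):
    m=(q>lo)&(q<hi)&(th>a)&(th<a+60)&(P[...,2]<.08)&(P[...,2]>.02);print(n,a,m.sum(),np.median(P[...,2][m]).round(4))
E
```

```text
collar -180 62 0.0574
collar -120 58 0.0571
collar -60 62 0.0575
collar 0 61 0.0574
collar 60 58 0.0575
collar 120 67 0.0573
rim -180 131 0.0439
rim -120 137 0.044
rim -60 148 0.0437
rim 0 145 0.0438
rim 60 140 0.0438
rim 120 128 0.0439
```

The collar top is flat at 57 mm and the black rim flat at 44 mm, both as expected. Handing in.

```bash
python3 -c "
from cell import *
print(hand_in())"
```

```text
the job is handed in; nothing more can be done
None
```

The lock is rebuilt and handed in at about 28 s: red, blue and black wheels, then the steel collar on top, with the black wheel and collar measured flat at the right heights; I didn't re-check the white wheel, padlock, tin or screwdriver at the end, but no move was aimed near them and no unexpected contact force showed.

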